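# Ink the register corner along the steel square with a valve paint marker

## Task

Pull the red paint marker out of its cap in the wooden stand and ink the register corner on the taped-down sheet: bring the nib down only at the green tick, press it in, and draw one unbroken stroke, never faster than 10 cm a second, along the inside edge of the steel square, into its corner and on to the blue tick, with the nib kept within a few millimetres of the steel and no stray marks. Then push the marker back into its own cap until its ring sits on the rim, let go, and leave the black marker and the other things alone.

Things in the scene. Friction and masses are not known exactly. Their poses are not given: they have to be found in the camera images.
- red_marker: the marker to use: white barrel 18 mm in diameter, red end plug, band and ring, 138 mm long; stands upright, nib down, in a cap. Origin at its nib tip, z along the barrel to the plug. From the origin: nib 5.6 mm thick to 8 mm, white nose 12 mm thick with a 15 mm snap bead at 17 mm, red ring 24 mm across from 34 to 41 mm, plain barrel to grip from 52 to 124 mm, plug to 138 mm
- red_tip (a point): tip of the red marker's nib; moves with the nib
- red_ring (a point): centre of the underside of the red marker's ring, 34 mm above the nib tip along the barrel
- red_nib (a joint): how far the red nib is pressed into the marker, m: 0 out, 0.006 fully in, sprung (0.5 N to start, 3.5 N fully in). Paint flows when it is pressed in (more than 0.0005)
- black_marker: the same marker with black plug, band and ring, in the other cap; to be left alone
- black_ring (a point): centre of the underside of the black marker's ring, 34 mm above its nib tip
- stand: fixed beech block 66 x 156 x 34 mm with two black marker caps set in it mouth up, side by side along its y axis, 72 mm apart; either marker may be in either cap. Origin at the centre of its underside
- cap_a (a point): centre of the rim of the cap at the stand's +y end, 50 mm above the table, 16 mm above the block. Bore 18 mm, slightly flared; two sprung bumps 12 mm below the rim hold the snap bead (about 5 N to pull off or press on). When fully home the marker's ring sits on the rim
- cap_b (a point): the same for the cap at the stand's -y end
- board: fixed plywood board 230 x 290 x 8 mm with a white sheet, and a flat steel square taped on it, 3 mm thick: blade 34 mm wide along the board's y, tongue 26 mm wide along its x. Origin at the centre of its underside
- corner (a point): the inside corner of the steel square, on the sheet (8 mm above the table). The blade's inside edge runs from here along this point's +y (210 mm), the tongue's along its +x (140 mm); the open sheet is at +x +y, the steel at -x and -y. The nib's centre is 2.8 mm off an edge when it touches it
- start_tick (a point): foot of the green tick, on the blade's inside edge, 160 mm from the corner; the tick runs at right angles to the edge from 6 to 30 mm off it. The stroke starts here
- end_tick (a point): foot of the blue tick, on the tongue's inside edge, 100 mm from the corner; the stroke ends here
- print_block: wooden printing block 52 x 68 x 24 mm, bystander
- small_block: smaller wooden printing block 40 x 60 x 21 mm, bystander
- gouge: lino gouge with a mushroom handle, 27 x 126 x 30 mm, bystander
- ink_tin: closed ink tin 54 mm across, 32 mm high, bystander

How it is judged (in metres and radians):
On the way, in this order (a step that is already met when the one before it is completed fails the run):
1. its nib is pressed on the sheet at the green tick, within 10 mm along the edge and with its centre within 7.5 mm of the blade (value of joint red_nib above 0.0005 m and height (world z) of red_tip below 0.02 m and x of red_tip in the frame of corner below 0.0075 m and y of red_tip in the frame of corner between 0.15 and 0.17 m).
2. nib still pressed, within 7.5 mm of the blade, drawn to 130 mm from the inside corner (value of joint red_nib above 0.0005 m and height (world z) of red_tip below 0.02 m and x of red_tip in the frame of corner below 0.0075 m and y of red_tip in the frame of corner below 0.13 m).
3. nib still pressed, within 7.5 mm of the blade, drawn to 105 mm from the inside corner (value of joint red_nib above 0.0005 m and height (world z) of red_tip below 0.02 m and x of red_tip in the frame of corner below 0.0075 m and y of red_tip in the frame of corner below 0.105 m).
4. nib still pressed, within 7.5 mm of the blade, drawn to 80 mm from the inside corner (value of joint red_nib above 0.0005 m and height (world z) of red_tip below 0.02 m and x of red_tip in the frame of corner below 0.0075 m and y of red_tip in the frame of corner below 0.08 m).
5. nib still pressed, within 7.5 mm of the blade, drawn to 50 mm from the inside corner (value of joint red_nib above 0.0005 m and height (world z) of red_tip below 0.02 m and x of red_tip in the frame of corner below 0.0075 m and y of red_tip in the frame of corner below 0.05 m).
6. nib still pressed, within 7.5 mm of the blade, drawn to 20 mm from the inside corner (value of joint red_nib above 0.0005 m and height (world z) of red_tip below 0.02 m and x of red_tip in the frame of corner below 0.0075 m and y of red_tip in the frame of corner below 0.02 m).
7. nib still pressed, within 7.5 mm of the tongue, drawn to 25 mm past the corner (value of joint red_nib above 0.0005 m and height (world z) of red_tip below 0.02 m and y of red_tip in the frame of corner below 0.0075 m and x of red_tip in the frame of corner above 0.025 m).
8. nib still pressed, within 7.5 mm of the tongue, drawn to 50 mm past the corner (value of joint red_nib above 0.0005 m and height (world z) of red_tip below 0.02 m and y of red_tip in the frame of corner below 0.0075 m and x of red_tip in the frame of corner above 0.05 m).
9. nib still pressed, within 7.5 mm of the tongue, drawn to 75 mm past the corner (value of joint red_nib above 0.0005 m and height (world z) of red_tip below 0.02 m and y of red_tip in the frame of corner below 0.0075 m and x of red_tip in the frame of corner above 0.075 m).
10. the stroke reaches the blue tick, to within 8 mm (value of joint red_nib above 0.0005 m and height (world z) of red_tip below 0.02 m and y of red_tip in the frame of corner below 0.0075 m and x of red_tip in the frame of corner above 0.092 m).
At the end, for the whole second after the job is handed in: the red marker stands at rest, released, in its cap, its ring within 4 mm of the centre of the rim and its barrel within 0.12 rad of upright; the black marker is still home in the other cap ((distance between red_ring and cap_a below 0.004 m or distance between red_ring and cap_b below 0.004 m) and angle between red_marker's own z axis and vertical below 0.12 rad and linear speed of red_marker below 0.02 m/s and (distance between black_ring and cap_a below 0.004 m or distance between black_ring and cap_b below 0.004 m)); the robot touches nothing.
It fails at once if the red nib is lifted 2 to 8 mm off the sheet within the stroke, between the ticks and more than 20 mm from either (or set down or carried that low there) (((x of red_tip in the frame of corner between 0 and 0.012 m and y of red_tip in the frame of corner between 0.005 and 0.14 m) or (y of red_tip in the frame of corner between 0 and 0.012 m and x of red_tip in the frame of corner between 0.005 and 0.08 m)) and z of red_tip in the frame of corner between 0.002 and 0.008 m).
It fails at once if a stray mark: the red nib is pressed on the sheet, square or table more than 12 mm from the inside edges or more than 15 mm beyond a tick ((value of joint red_nib above 0.0008 m and height (world z) of red_tip below 0.02 m) and not ((x of red_tip in the frame of corner between 0 and 0.012 m and y of red_tip in the frame of corner between 0 and 0.175 m) or (y of red_tip in the frame of corner between 0 and 0.012 m and x of red_tip in the frame of corner between 0 and 0.115 m))).
It fails at once if the marker goes faster than 0.11 m/s while its nib is pressed on the work ((value of joint red_nib above 0.0008 m and height (world z) of red_tip below 0.02 m) and linear speed of red_marker above 0.11 m/s).
It fails at once if the black marker is shifted more than 10 mm (distance of black_marker from where it was at the start of the episode above 0.01 m).
It fails at once if the printing blocks, gouge or ink tin is shifted more than 30 mm (distance of any of print_block, small_block, gouge, ink_tin from where it was at the start of the episode above 0.03 m).
It also fails if it takes over 61 s, if anything falls off the work surface, if the arm or the gripper's body presses on something with over 40 N, if the wrist force passes 120 N, or if a joint passes its speed limit or range.

## Robot

A 6-joint arm with a two-finger parallel gripper is mounted at the origin on a cart in front of the work surface, level with it; the furniture and walls round the work are solid. World frame = base frame: x ahead of the robot, y to its left, z up, the work surface at z = 0. Lengths are in mm, angles in rad, forces in N, time in s.
With the tool pointing down it reaches from about 350 to 925 mm from the base axis. Payload 6.4 kg.
Tool frame: the origin (TCP) lies at the very end of the fingers, on their centre line; the grasp point (between the pads) lies robot.tcp_to_grasp behind it (robot.tcp_to_grasp is the distance from the TCP to the grasp point, in mm); z points along the fingers, y is the line along which they close (so a half turn about z gives the same grasp; the last joint's range is limited). The gripper opens to 94 mm and grips with 3 to 60 N. Pads are 16 mm wide; open, the fingers measure 119 mm over their backs; the gripper's body (75 mm by 177 mm) begins 78 mm behind the grasp point.
Start: joints at [-1.348, 0.245, 1.558, -0, 1.339, -0.174], TCP at [251.21, -599.506, 184.955] pointing down, gripper open.
Joint ranges: [-3.13, 3.13], [-1.02, 2.26], [0.13, 2.54], [-0.95, 4.09], [0.21, 2.88], [-2.74, 2.74]. Speed limits (rad/s): [2.57, 2.57, 3.14, 3.14, 3.14, 3.14].

## Interface

Orientations are given as a unit quaternion [w, x, y, z].
In Python, from rig import robot gives the robot as it stands.
- The arm moves only by the tool step_arm, never from a script. Its argument "moves" is a list of rows, each an object with "gripper": the opening, from 0 (shut) to 1 (fully open); "translation": the shift along the tool's x, y, z in mm, a list of three; "spin": the turn about the tool's z in degrees. A call has 1 to 12 rows; each row shifts and turns the commanded pose from where the row before left it, along the tool's axes as they then stand; what a row does not reach is not made up. A row lasts 1/10 s, in which the tool goes at most 50 mm and 8.59 degrees, less where a joint would pass 70% of its speed; a pose out of reach is approached as far as the arm can. A call is refused whole if a number of a shift passes 50 or a number of a turn 8.59, either way. A call with a gripper value outside its range is refused whole. The fingers move at their own pace and stop on an object; "force" is the grip in N (left out, the last holds). Time passes only in rows, so rows that do not move let the fingers close. It gives the time, the measured TCP pose, the force, the opening and the grip force at its end, in the units of the state.
- robot.read_state(): the state, without advancing time (a new reading comes with each control period).
- robot.camera(name): name is "side" or "top"; returns a dict with "pixels" (384x512x3 uint8, red, green, blue), "z_map" (384x512 float32, mm along the optical axis (not along the pixel's ray), 0 where there is no reading), "K" (3x3 intrinsics, pixels), "world_from_camera" (4x4, takes a point from camera to world coordinates). Camera axes: x right, y up, looking along -z (the intrinsics and any distortion apply to the point x, -y, -z); pixel columns grow to the right and rows downward; lengths in mm; the calibration is good to about 2 mm. A picture is of the moment at which its call begins.
- robot.finish_job(): hands the job in; it is judged then, once.
Trained networks look in a picture, given as the dict that the camera call returned (one of the last four; its "shot" number tells which), for a name from the list of things; names that differ only in an ending like _2 or _b are one class to them, and where a whole thing is asked for, a point or a joint stands for the part that bears it (a point fixed in the world has none). Each returns a list of dicts, best first, with "conf" (0 to 1); they miss things now and then, are a little off and sometimes report something else, mostly with a low value. They report only what shows in the picture. A call takes as long as a camera call.
- robot.trace(picture, label): "pixels" (384x512 bool, what is visible of it) and "bbox" ([left, top, width, height] in pixels, round what is visible of it).
- robot.landmark_of(picture, label): "centre" ([column, row] in pixels: a listed point, or the origin of a listed thing).
The state is a dict: "time": time; "joint_pos": joint angles; "qvel": joint speeds; "tau": joint torques, N m; "eef_pos": TCP position; "ee_rot": TCP orientation; "wrist_force": force on the tool from outside, world axes, zero at the start; "torque": the same for the moment, N m; "finger_gap": opening from 0.0 (shut) to 1.0 (fully open); "grasp_force": force on a finger pad.
Only numpy, scipy, OpenCV 4.12 (cv2) and the standard library are available. Lean on these libraries where they do the work, as an engineer would, in place of code of your own. Each camera call takes 0.05 s, during which the arm holds its last target. There are 200 camera calls.

## Working session

There is one attempt and no reset: what is moved stays moved. The work goes in short steps, Python scripts to look and compute and a tool call to move; the robot and the scene stay as the last step left them, time stands still between calls to the robot, and variables do not carry over. Pictures are saved under pics/ and viewed, at most 10 in all, crops included, and the job is handed in when it is done.

Besides the shell and the picture viewer there is one more tool, called after ">>>" as a command line: name --argument value ..., lists and objects as JSON in quotes. step_arm: Moves the arm, as the interface text tells. Its arguments: {"type":"object","properties":{"moves":{"type":"array"},"force":{"type":"number"}},"required":["moves"]}

```bash
ls; mkdir -p pics
cat > h.py <<'E'
import numpy as np, cv2
from rig import robot
def save(p,n): cv2.imwrite('pics/'+n,cv2.cvtColor(p['pixels'],cv2.COLOR_RGB2BGR))
def onplane(p,uv,z):
    K=p['K'];T=p['world_from_camera'];d=np.linalg.inv(K)@[uv[0],uv[1],1.];d=T[:3,:3]@(d*[1,-1,-1]);o=T[:3,3]
    return o+d*(z-o[2])/d[2]
def proj(p,X):
    T=p['world_from_camera'];c=T[:3,:3].T@(np.asarray(X)-T[:3,3]);c=c*[1,-1,-1];u=p['K']@c;return u[:2]/u[2]
def cloud(p):
    v,u=np.mgrid[:384,:512];z=p['z_map'];r=np.stack([u,v,np.ones_like(u)],-1)@np.linalg.inv(p['K']).T*z[...,None]*[1,-1,-1]
    T=p['world_from_camera'];X=r@T[:3,:3].T+T[:3,3];X[z==0]=np.nan;return X
E
python3 - <<'E'
from h import *
print(robot.read_state(), robot.tcp_to_grasp)
for c in('top','side'):
    p=robot.camera(c);save(p,c+'0.png');print(c,p['world_from_camera'].round(3).tolist(),p['K'].tolist(), {k:v for k,v in p.items() if k not in('pixels','z_map','K','world_from_camera')})
    for n,z in dict(corner=8,start_tick=8,end_tick=8,cap_a=50,cap_b=50,red_ring=50,black_ring=50,red_marker=16,board=0,stand=0,red_tip=16).items():
        for r in robot.landmark_of(p,n)[:2]: print(n,round(r['conf'],2),np.round(r['centre'],1),onplane(p,r['centre'],z).round(1))
E
```

```text
pics
{'time': 0.0, 'joint_pos': array([-1.34809666e+00,  2.45769637e-01,  1.55896299e+00,  1.91178742e-05,
        1.33869530e+00, -1.74091219e-01]), 'qvel': array([ 0.00196852,  0.00011928,  0.0007301 , -0.00031556,  0.00050774,
       -0.00120485]), 'tau': array([ 2.69701350e-04, -4.15842032e+01, -3.14599228e+01,  6.84181368e-02,
        3.31889733e-02, -1.38810019e-04]), 'eef_pos': array([ 251.07752777, -598.88374576,  183.9012441 ]), 'ee_rot': array([-9.17593626e-04,  9.80384115e-01,  1.97094255e-01, -1.30024500e-05]), 'wrist_force': array([0.26527593, 0.37932341, 0.13905973]), 'torque': array([-0.00358318,  0.0116914 , -0.05134003]), 'grasp_force': 0.0, 'finger_gap': 1.001396426119806} 18.8
top [[0.016, 0.99, -0.139, 361.515], [-1.0, 0.015, -0.008, 37.669], [-0.006, 0.139, 0.99, 1526.36], [0.0, 0.0, 0.0, 1.0]] [[431.03315829170066, 0.0, 250.79633275330906], [0.0, 431.03315829170066, 182.8491181959693], [0.0, 0.0, 1.0]] {'shot': 1}
corner 0.72 [234.2 217.9] [448.7 106.7   8. ]
start_tick 0.83 [192.2 212.5] [465.5 255.3   8. ]
end_tick 0.77 [240.8 193.9] [534.   85.1   8. ]
cap_a 
[... 711 characters left out ...]
[432.7  96.5   8. ]
corner 0.32 [244.2 201.1] [532.7  75.    8. ]
start_tick 0.63 [205.1 189.3] [463.9 236.7   8. ]
end_tick 0.75 [272.8 232.9] [ 493.8 -143.2    8. ]
end_tick 0.68 [246.4 204. ] [527.5  53.3   8. ]
cap_a 0.95 [271.8 236.7] [ 441.9 -206.4   50. ]
cap_a 0.95 [282.8 243.7] [ 446.1 -251.    50. ]
cap_b 0.95 [271.8 236.7] [ 441.9 -206.4   50. ]
cap_b 0.95 [282.8 243.7] [ 446.1 -251.    50. ]
red_ring 0.73 [200.  166.6] [504.5 348.   50. ]
black_ring 0.71 [269.5 228.9] [ 460.5 -170.5   50. ]
black_ring 0.42 [243.7 203.3] [482.8   0.5  50. ]
red_marker 0.46 [296.8 206.2] [650.1 -71.7  16. ]
board 0.64 [224.3 197.8] [495.4 150.1   0. ]
stand 0.58 [279.  252.7] [ 454.3 -224.9    0. ]
```

Run:
```python
import cv2
a=cv2.imread('pics/top0.png')[130:265,160:380];b=cv2.imread('pics/side0.png')[150:290,160:340]
cv2.imwrite('pics/topc.png',cv2.resize(a,None,fx=3.6,fy=3.6,interpolation=cv2.INTER_CUBIC))
cv2.imwrite('pics/sidec.png',cv2.resize(b,None,fx=4.2,fy=4.2,interpolation=cv2.INTER_CUBIC))
```

```text
(no output)
```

View pics/topc.png

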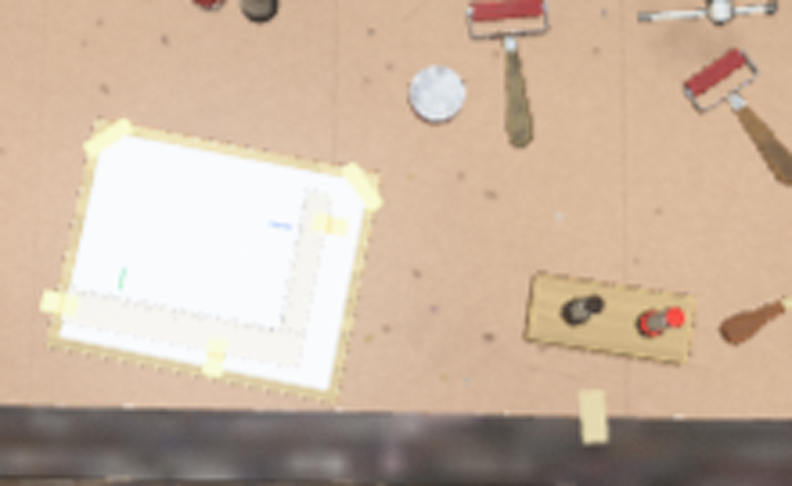

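View pics/sidec.png

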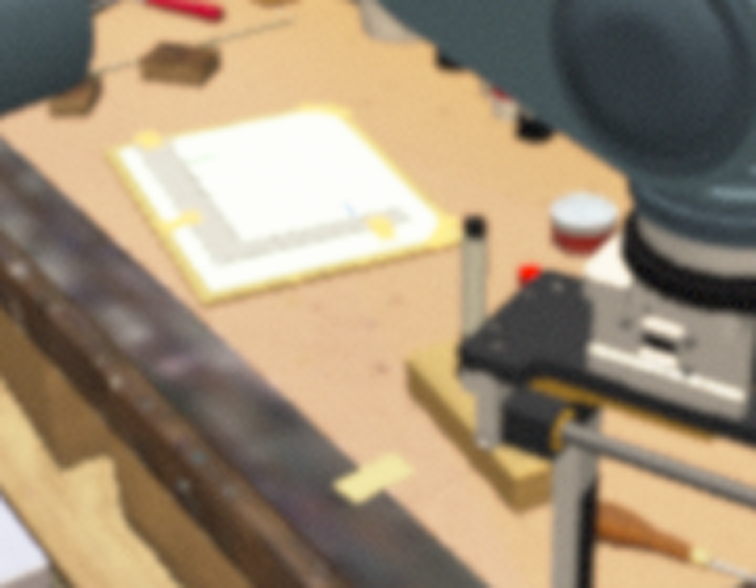

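```bash
cat > m.py <<'E'
from h import *
from scipy.optimize import minimize
from scipy.ndimage import map_coordinates
def fitL(p,x0,z=11.,d=3.5):
    I=cv2.cvtColor(p['pixels'],cv2.COLOR_RGB2GRAY).astype(float)
    def samp(pts):
        uv=np.array([proj(p,q) for q in pts]);return map_coordinates(I,[uv[:,1],uv[:,0]],order=1)
    def pts(v,loc):
        c,s=np.cos(v[2]),np.sin(v[2]);l=np.array(loc);return np.c_[v[0]+c*l[:,0]-s*l[:,1],v[1]+s*l[:,0]+c*l[:,1],np.full(len(l),z)]
    t=[y for y in np.arange(8,195,2.)];u=[x for x in np.arange(8,130,2.) ]
    def f(v):
        g=np.r_[samp(pts(v,[(d,y) for y in t]))-samp(pts(v,[(-d,y) for y in t])),samp(pts(v,[(x,d) for x in u]))-samp(pts(v,[(x,-d) for x in u]))]
        return -np.mean(np.clip(g,-10,40))
    best=min((minimize(f,[x0[0]+a,x0[1]+b,x0[2]+c],method='Nelder-Mead',options=dict(initial_simplex=[[x0[0]+a,x0[1]+b,x0[2]+c],[x0[0]+a+4,x0[1]+b,x0[2]+c],[x0[0]+a,x0[1]+b+4,x0[2]+c],[x0[0]+a,x0[1]+b,x0[2]+c+.03]])) for a in(-6,0,6) for b in(-6,0,6) for c in(-.05,0,.05)),key=lambda r:r.fun)
    # ticks
    v=best.x;R=p['pixels'].astype(float);out=[]
    def chan(loc,col):
        uv=np.array([proj(p,q-[0,0,z-8]) for q in pts(v,loc)]);s=[map_coordinates(R[...,k],[uv[:,1],uv[:,0]],order=1) for k in range(3)]
        return (s[col]-s[0]).mean()
    r=np.arange(-20,20.5,.5);o=np.arange(8,29,2.)
    for col,base in((1,160),(2,100)):
        w=np.array([chan([(k,base+q) if col==1 else (base+q,k) for k in o],col) for q in r]);w=np.clip(w-np.median(w)-.3*(w.max()-np.median(w)),0,None);out.append(base+(w*r).sum()/w.sum())
    return v,best.fun,out
if __name__=='__main__':
    for c in('top','side'):
        p=robot.camera(c)
        print(c,fitL(p,[445,95,-.17]))
        hsv=cv2.cvtColor(p['pixels'],cv2.COLOR_RGB2HSV);X=cloud(p)
        m=(((hsv[...,0]<8)|(hsv[...,0]>172))&(hsv[...,1]>170)&(hsv[...,2]>100))
        n,lab,st,cen=cv2.connectedComponentsWithStats(m.astype(np.uint8))
        for i in range(1,n):
            if st[i,4]>6: 
                q=X[lab==i];print(st[i],cen[i].round(1),np.nanmedian(q,0).round(1),np.nanmax(q[:,2]).round(1))
        for n in('stand','red_marker','black_marker'):
            for r in robot.trace(p,n)[:1]:
                q=X[r['pixels']];k=(q[:,2]>28)&(q[:,2]<40)
                print(n,r['conf'],r['bbox'],[np.round(x,2) for x in cv2.minAreaRect(q[k][:,:2].astype(np.float32))] if k.sum()>20 else None)
                for lo,hi in((45,62),(62,130),(130,170)): 
                    j=(q[:,2]>lo)&(q[:,2]<hi);print('  ',lo,hi,j.sum(),np.nanmedian(q[j],0).round(1))
E
python3 m.py
```

```text
top (array([ 4.39229316e+02,  9.87112032e+01, -1.83664169e-01]), np.float64(-9.623250260429106), [np.float64(158.77063402540492), np.float64(99.50545818687444)])
[290  39   6   6  11] [292.2  41.7] [985.9 -73.5 254.6] 264.9
[346 216   4   4  14] [347.3 217.5] [ 447.1 -258.2  153.8] 157.4
stand 0.88 [304.8, 206.8, 48.7, 23.9] [array([ 452.81, -222.49]), array([156.41,  65.93]), np.float64(81.81)]
   45 62 18 [ 450.7 -247.5   53.6]
   62 130 2 [ 454.2 -251.9  114.6]
   130 170 8 [ 455.1 -257.   153.8]
red_marker 0.43 [340.7, 215.5, 9.0, 7.4] None
   45 62 9 [ 450.8 -254.6   58.1]
   62 130 26 [ 444.7 -250.5   92.2]
   130 170 29 [ 446.6 -255.2  152.5]
black_marker 0.41 [272.3, 148.1, 17.4, 12.1] [array([671.59, -54.86]), array([49.55, 51.79]), np.float64(89.58)]
   45 62 0 [nan nan nan]
   62 130 0 [nan nan nan]
   130 170 0 [nan nan nan]
side (array([ 4.32424768e+02,  8.87949253e+01, -1.83180350e-01]), np.float64(-16.756674200297006), [np.float64(161.98163387485872), np.float64(101.46119419183098)])
[196 149  16   5  34] [203.6 151.1] [630.6 559.   17.6] 23.2
[294 207   8   3  15] [297.6 207.5] [648.9 -78.1  12.7] 18.7
[284 213   4   4  14] [285.5 214.5] [ 441.7 -263.3  150.9] 344.0
[243 328  20  20 185] [252.3 338.3] [ 463.7  -63.5 -507.6] -54.0
[265 341   2   6  12] [265.5 343.5] [ 499.8  -95.9 -523.3] -55.3
stand 0.74 [258.0, 231.3, 31.7, 41.0] [array([ 428.68, -224.63]), array([154.72,  33.14]), np.float64(76.83)]
   45 62 2 [ 445.4 -183.6   47. ]
   62 130 0 [nan nan nan]
   130 170 0 [nan nan nan]
red_marker 0.33 [253.6, 232.9, 36.1, 39.7] [array([ 428.96, -223.66]), array([156.71,  34.1 ]), np.float64(77.25)]
   45 62 3 [ 444.3 -185.1   47.4]
   62 130 0 [nan nan nan]
   130 170 0 [nan nan nan]
black_marker 0.73 [270.3, 201.2, 6.5, 31.2] None
   45 62 1 [ 448.2 -189.3   61. ]
   62 130 108 [ 450.4 -196.   100.6]
   130 170 53 [ 451.6 -195.7  144.5]
  return np.nanmean(a, axis, out=out, keepdims=keepdims)
```

>>> step_arm --moves '[{"gripper":1,"translation":[0,0,0],"spin":-8.44},{"gripper":1,"translation":[0,0,0],"spin":-8.44},{"gripper":1,"translation":[0,0,0],"spin":-8.44},{"gripper":1,"translation":[0,0,0],"spin":-8.44},{"gripper":1,"translation":[0,0,0],"spin":-8.44},{"gripper":1,"translation":[0,0,0],"spin":-8.44},{"gripper":1,"translation":[0,0,0],"spin":-8.44},{"gripper":1,"translation":[0,0,0],"spin":0}]'

```text
time: 2.4
eef_pos: [251.2, -599.5, 184.9]
ee_rot: [-0.0, 0.756, 0.655, -0.0]
wrist_force: [0.4, 0.4, 0.4]
finger_gap: 0.998
grasp_force: 0.0
```

>>> step_arm --moves '[{"gripper":1,"translation":[36.6,14.6,-1],"spin":0},{"gripper":1,"translation":[36.6,14.6,-1],"spin":0},{"gripper":1,"translation":[36.6,14.6,0],"spin":0},{"gripper":1,"translation":[36.6,14.6,0],"spin":0},{"gripper":1,"translation":[36.6,14.6,0],"spin":0},{"gripper":1,"translation":[36.6,14.6,0],"spin":0},{"gripper":1,"translation":[36.6,14.6,0],"spin":0},{"gripper":1,"translation":[36.6,14.6,0],"spin":0},{"gripper":1,"translation":[36.6,14.6,0],"spin":0},{"gripper":1,"translation":[36.6,14.6,0],"spin":0},{"gripper":1,"translation":[0,0,0],"spin":0},{"gripper":1,"translation":[0,0,0],"spin":0}]'

```text
time: 3.6
eef_pos: [448.0, -257.7, 187.1]
ee_rot: [0.0, 0.756, 0.655, -0.0]
wrist_force: [0.3, 0.3, -0.1]
finger_gap: 0.999
grasp_force: 0.0
```

Run:
```python
from h import *
from m import fitL
print(robot.read_state()['eef_pos'].round(1),robot.read_state()['ee_rot'].round(4))
b,a=[robot.camera(c) for c in('top','side')]
for p in(a,b):
    X=cloud(p); v=fitL(p,[437,95,-.183]); print(v)
    c,s=np.cos(v[0][2]),np.sin(v[0][2])
    D=X[...,:2]-v[0][:2]; lx=c*D[...,0]+s*D[...,1]; ly=-s*D[...,0]+c*D[...,1]
    for n,k in dict(sheet=(lx>15)&(lx<90)&(ly>15)&(ly<150),steel=(lx<-8)&(lx>-26)&(ly>20)&(ly<180),table=(lx>-60)&(lx<60)&(ly<-80)&(ly>-120)).items():
        print(n,k.sum(),np.nanmedian(X[k][:,2]).round(2))
    k=(X[...,2]>4.5)&(X[...,2]<16)&(abs(lx-50)<130)&(abs(ly-80)<180)
    m=cv2.morphologyEx(k.astype(np.uint8),cv2.MORPH_OPEN,np.ones((5,5)))>0
    print(cv2.minAreaRect(X[m][:,:2].astype(np.float32)))
save(a,'side1.png');cv2.imwrite('pics/side1c.png',cv2.resize(cv2.imread('pics/side1.png')[140:270,180:340],None,fx=4.2,fy=4.2,interpolation=cv2.INTER_CUBIC))
```

```text
[ 448.  -257.7  187.1] [ 3.000e-04  7.559e-01  6.547e-01 -2.000e-04]
(array([ 4.32906649e+02,  8.90912228e+01, -1.83415259e-01]), np.float64(-21.151321677134987), [np.float64(161.57470827767378), np.float64(100.98601306899269)])
sheet 702 1.96
steel 340 -554.02
table 602 -483.43
((496.680419921875, 174.65542602539062), (244.62118530273438, 167.02957153320312), 77.44335174560547)
(array([ 4.39225605e+02,  9.87233297e+01, -1.83682718e-01]), np.float64(-9.76916169647331), [np.float64(158.79560637357807), np.float64(99.52745909121238)])
sheet 809 9.56
steel 239 11.83
table 393 1.65
((505.54315185546875, 160.20162963867188), (288.6660461425781, 217.93040466308594), 82.33638763427734)
```

View pics/side1c.png

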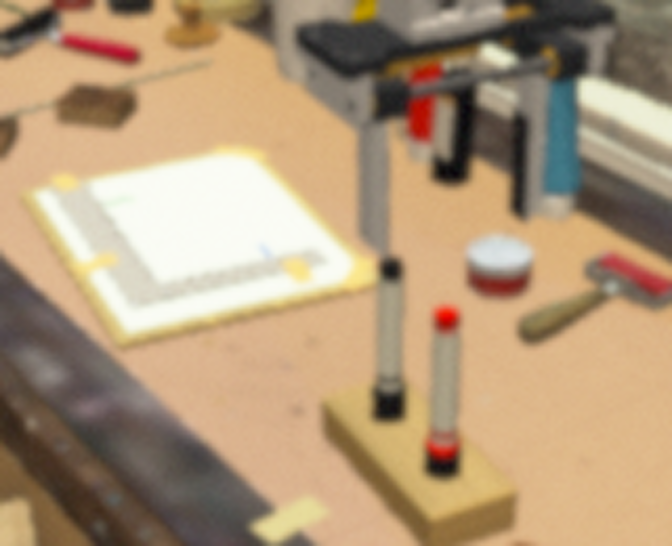

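>>> step_arm --moves '[{"gripper":1,"translation":[-0.5,-0.4,11.8],"spin":0},{"gripper":1,"translation":[0,0,11.8],"spin":0},{"gripper":1,"translation":[0,0,11.8],"spin":0},{"gripper":1,"translation":[0,0,11.8],"spin":0},{"gripper":1,"translation":[0,0,11.8],"spin":0},{"gripper":1,"translation":[0,0,11.8],"spin":0},{"gripper":1,"translation":[0,0,11.8],"spin":0},{"gripper":1,"translation":[0,0,11.8],"spin":0},{"gripper":1,"translation":[0,0,11.8],"spin":0},{"gripper":1,"translation":[0,0,11.8],"spin":0},{"gripper":1,"translation":[0,0,0],"spin":0}]'

```text
time: 4.8
eef_pos: [446.3, -257.5, 66.9]
ee_rot: [-0.002, 0.756, 0.655, -0.0]
wrist_force: [0.3, 0.6, 0.7]
finger_gap: 1.002
grasp_force: 0.0
```

>>> step_arm --moves '[{"gripper":0.4,"translation":[0,0,0],"spin":0},{"gripper":0.3,"translation":[0,0,0],"spin":0},{"gripper":0.25,"translation":[0,0,0],"spin":0},{"gripper":0.22,"translation":[0,0,0],"spin":0},{"gripper":0.22,"translation":[0,0,0],"spin":0}]' --force 10

```text
time: 5.3
eef_pos: [447.6, -258.6, 69.3]
ee_rot: [0.0, 0.756, 0.655, 0.0]
wrist_force: [0.0, -0.2, -0.2]
finger_gap: 0.61
grasp_force: 0.0
```

Run:
```python
from h import *
s=robot.read_state();print(s['eef_pos'],s['wrist_force'],s['finger_gap'],s['grasp_force'])
a=robot.camera('side');save(a,'side2.png');cv2.imwrite('pics/side2c.png',cv2.resize(cv2.imread('pics/side2.png')[170:260,240:340],None,fx=6,fy=6,interpolation=cv2.INTER_CUBIC))
```

```text
[ 447.55098797 -258.63556166   69.3084936 ] [ 0.03823942 -0.1825241  -0.17428512] 0.610019061467778 0.0
```

View pics/side2c.png

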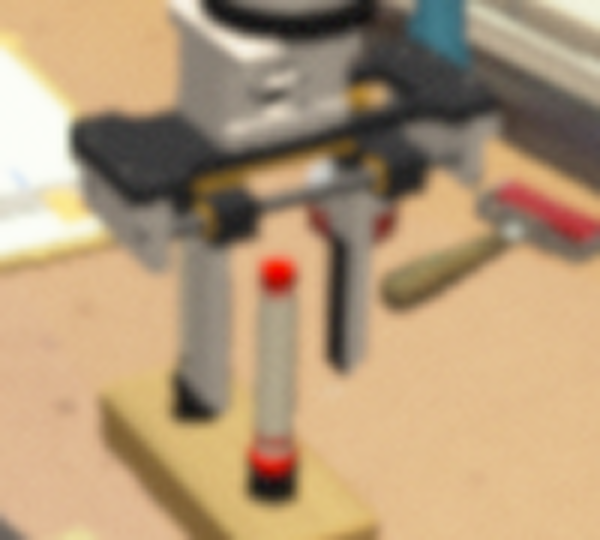

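Run:
```python
from h import *
a=robot.camera('side');t=np.array([447.55,-258.6,69.3]);y=np.array([.99,-.1426,0])
X=cloud(a)
f=lambda q:((proj(a,q-[0,0,6])-[240,170])*6).round(0)
print('tips',f(t-35*y),f(t+35*y),f(t));print('plug/ring',f([447.4,-258.1,154]),f([447.4,-258.1,57]))
for n,(u,v) in dict(Rtip=(350,355),Rtip2=(355,330),L=(200,380),Lup=(205,300),mark=(276,320),plug=(276,275),ring=(272,462)).items():
    print(n,X[int(170+v/6),int(240+u/6)].round(1))
b=robot.camera('top');Y=cloud(b);k=(Y[...,2]>140)&(Y[...,2]<160)&(abs(Y[...,0]-450)<40)&(Y[...,1]<-150)&(Y[...,1]>-300)
print(np.c_[Y[k],b['pixels'][k]].round(0)[:25])
```

```text
tips [203. 446.] [336. 405.] [270. 425.]Traceback (most recent call last):
  File "<stdin>", line 5, in <module>
  File "<stdin>", line 4, in <lambda>
TypeError: unsupported operand type(s) for -: 'list' and 'list'
```

Run:
```python
from h import *
a=robot.camera('side')
X=cloud(a)
f=lambda q:((proj(a,np.array(q)-[0,0,6])-[240,170])*6).round(0)
print('plug/ring',f([447.4,-258.1,154]),f([447.4,-258.1,57]))
for n,(u,v) in dict(Rtip=(350,355),Rtip2=(355,330),L=(200,380),Lup=(205,300),mark=(276,320),plug=(276,275),ring=(272,462)).items():
    print(n,X[int(170+v/6),int(240+u/6)].round(1))
b=robot.camera('top');Y=cloud(b);k=(Y[...,2]>20)&(Y[...,2]<175)&(abs(Y[...,0]-450)<40)&(Y[...,1]<-150)&(Y[...,1]>-300)
print(len(Y[k]),np.c_[Y[k],b['pixels'][k]].round(0)[:40:2])
```

```text
plug/ring [274. 265.] [269. 447.]
Rtip [ 477.1 -275.9   99.5]
Rtip2 [ 480.6 -275.2  110.6]
L [ 411.3 -251.5   99.3]
Lup [ 410.8 -255.7  142.1]
mark [ 441.8 -267.3  127.4]
plug [ 440.9 -267.4  152.2]
ring [ 439.  -269.5   52.8]
403 [[ 489. -153.   33.  206.  179.  133.]
 [ 489. -160.   36.  209.  183.  136.]
 [ 489. -166.   37.  202.  175.  131.]
 [ 489. -173.   36.  187.  162.  121.]
 [ 490. -181.   31.  183.  157.  120.]
 [ 489. -187.   38.  202.  169.  127.]
 [ 486. -150.   29.  192.  165.  120.]
 [ 485. -156.   38.  211.  186.  140.]
 [ 485. -163.   35.  207.  182.  137.]
 [ 486. -170.   34.  209.  185.  140.]
 [ 486. -177.   37.  206.  181.  135.]
 [ 486. -184.   38.  208.  181.  133.]
 [ 486. -191.   35.  198.  171.  129.]
 [ 486. -198.   33.  184.  159.  119.]
 [ 486. -205.   35.  196.  174.  130.]
 [ 486. -211.   39.  203.  172.  132.]
 [ 487. -220.   27.  188.  157.  126.]
 [ 481. -155.   41.  210.  185.  140.]
 [ 482. -163.   33.  208.  183.  137.]
 [ 482. -170.   35.  210.  184.  139.]]
```

Run:
```python
from h import *
a=robot.camera('side');X=cloud(a)
s=robot.read_state();t=s['eef_pos'];print(t,s['joint_pos'].round(3))
y=np.array([.99,-.1426,0])
f=lambda q:proj(a,np.array(q)-[0,0,6])
for sg in(-1,1):
    for h in(0,10,20,30,40):
        q=t+sg*36*y+[0,0,h]+np.array([0,-9,0]);u=f(q).round(0).astype(int);print(sg,h,q.round(0),u,X[u[1],u[0]].round(0),a['pixels'][u[1],u[0]])
# side1 prediction
t1=np.array([448,-257.7,187.1])
for sg in(-1,1): print('side1',((f(t1+sg*53*y)-[180,140])*4.2).round(0))
```

```text
[ 447.38305979 -258.48211747   69.00407631] [-0.744  0.074  1.979 -0.     1.088 -0.601]
-1 0 [ 412. -262.   69.] [275 246] [ 439. -226.   30.] [220 188 121]
-1 10 [ 412. -262.   79.] [276 243] [ 451. -214.   29.] [222 189 121]
-1 20 [ 412. -262.   89.] [276 240] [ 458. -205.   32.] [198 169 110]
-1 30 [ 412. -262.   99.] [276 237] [ 461. -202.   39.] [130 111  76]
-1 40 [ 412. -262.  109.] [276 234] [ 414. -261.  101.] [130 122 110]
1 0 [ 483. -273.   69.] [298 239] [ 544. -203.   -1.] [226 189 143]
1 10 [ 483. -273.   79.] [299 236] [ 556. -194.   -0.] [227 191 145]
1 20 [ 483. -273.   89.] [299 233] [ 569. -179.   -3.] [227 190 144]
1 30 [ 483. -273.   99.] [299 230] [ 581. -165.   -4.] [222 185 142]
1 40 [ 483. -273.  109.] [299 227] [ 591. -154.   -2.] [219 183 141]
side1 [370. 285.]
side1 [518. 245.]
```

Run:
```python
from h import *
a=robot.camera('side');X=cloud(a)
for u in (274,276,298,299,300):
    print(u,[(v,*X[v,u].round(0).astype(int)) for v in range(196,248,2)])
p=robot.camera('top');Y=cloud(p)
k=(Y[...,2]>165)&(abs(Y[...,0]-450)<110)&(abs(Y[...,1]+260)<60);print(np.nanmin(Y[k],0),np.nanmax(Y[k],0));print(np.histogram(Y[k][:,2],bins=range(160,420,10)))
```

```text
274 [(196, np.int64(395), np.int64(-276), np.int64(227)), (198, np.int64(395), np.int64(-276), np.int64(221)), (200, np.int64(405), np.int64(-262), np.int64(206)), (202, np.int64(405), np.int64(-262), np.int64(200)), (204, np.int64(406), np.int64(-261), np.int64(194)), (206, np.int64(393), np.int64(-279), np.int64(201)), (208, np.int64(391), np.int64(-281), np.int64(197)), (210, np.int64(455), np.int64(-198), np.int64(129)), (212, np.int64(455), np.int64(-198), np.int64(123)), (214, np.int64(455), np.int64(-199), np.int64(117)), (216, np.int64(456), np.int64(-198), np.int64(109)), (218, np.int64(452), np.int64(-202), np.int64(106)), (220, np.int64(454), np.int64(-200), np.int64(98)), (222, np.int64(456), np.int64(-198), np.int64(90)), (224, np.int64(456), np.int64(-198), np.int64(83)), (226, np.int64(455), np.int64(-199), np.int64(77)), (228, np.int64(456), np.int64(-198), np.int64(70)), (230, np.int64(455), np.int64(-200), np.int64(64)), (232, np.int64(456), np.int64(-198), np.int64(56)), (234, np.int64(454), np.int64(-201), np.int64(52)), (236, np.int64(452), np.int64(-203), np.int
[... 5556 characters left out ...]
(-1)), (238, np.int64(551), np.int64(-205), np.int64(1)), (240, np.int64(547), np.int64(-209), np.int64(-3)), (242, np.int64(542), np.int64(-216), np.int64(-4)), (244, np.int64(531), np.int64(-228), np.int64(0)), (246, np.int64(529), np.int64(-231), np.int64(-4))]
[ 341.61134156 -318.90404279  190.45503295] [ 539.88300889 -200.00771985  480.8327171 ]
(array([  0,   0,   0,   2,   6,   4,  39,  49,   0,   0,   0,   5,   4,
         2,   3,   2,   4,  19,   1,   3,  18,  42, 101, 274, 571]), array([160, 170, 180, 190, 200, 210, 220, 230, 240, 250, 260, 270, 280,
       290, 300, 310, 320, 330, 340, 350, 360, 370, 380, 390, 400, 410]))<stdin>:4: RuntimeWarning: invalid value encountered in cast
```

>>> step_arm --moves '[{"gripper":0.1,"translation":[0,0,0],"spin":0},{"gripper":0.1,"translation":[0,0,0],"spin":0},{"gripper":0.1,"translation":[0,0,0],"spin":0},{"gripper":0.1,"translation":[0,0,0],"spin":0},{"gripper":0.1,"translation":[0,0,0],"spin":0},{"gripper":0.1,"translation":[0,0,0],"spin":0},{"gripper":0.1,"translation":[0,0,0],"spin":0},{"gripper":0.1,"translation":[0,0,0],"spin":0},{"gripper":0.1,"translation":[0,0,0],"spin":0},{"gripper":0.1,"translation":[0,0,0],"spin":0}]' --force 15

```text
time: 6.65
eef_pos: [447.2, -258.4, 68.9]
ee_rot: [-0.0, 0.756, 0.655, -0.0]
wrist_force: [-1.9, 0.6, -0.7]
finger_gap: 0.188
grasp_force: 15.0
```

Run:
```python
from h import *
s=robot.read_state();print(s['eef_pos'],s['wrist_force'],s['finger_gap'],s['grasp_force'])
a=robot.camera('side');save(a,'side3.png');cv2.imwrite('pics/side3c.png',cv2.resize(cv2.imread('pics/side3.png')[170:260,240:340],None,fx=6,fy=6,interpolation=cv2.INTER_CUBIC))
```

```text
[ 447.23453668 -258.37864418   68.85568691] [-1.86479342  0.56619454 -0.68471921] 0.18793843284514944 14.99688372015953
```

View pics/side3c.png

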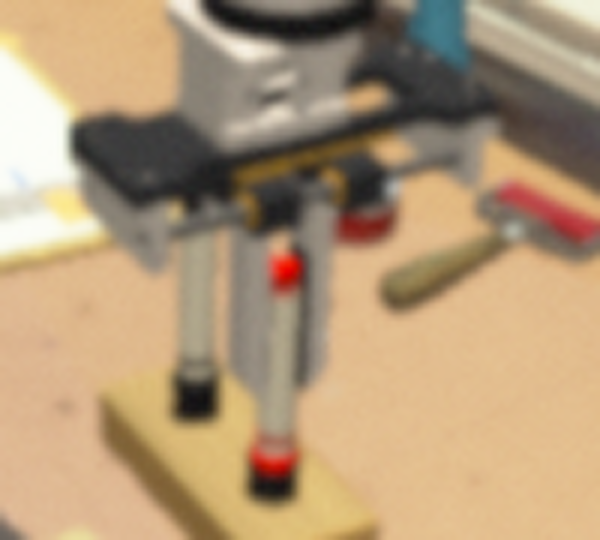

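>>> step_arm --moves '[{"gripper":0.1,"translation":[0,-2,0],"spin":0},{"gripper":0.1,"translation":[0,-2,0],"spin":0},{"gripper":0.1,"translation":[0,0,0],"spin":0},{"gripper":0.1,"translation":[0,0,0],"spin":0}]'

```text
time: 7.1
eef_pos: [444.8, -258.2, 69.3]
ee_rot: [0.002, 0.756, 0.655, 0.001]
wrist_force: [4.5, -1.2, -3.3]
finger_gap: 0.191
grasp_force: 15.0
```

```bash
cat >> h.py <<'E'
def redplug(rgb,box):
    l,t,r,b=box;hsv=cv2.cvtColor(rgb,cv2.COLOR_RGB2HSV)[t:b,l:r];m=(((hsv[...,0]<8)|(hsv[...,0]>172))&(hsv[...,1]>120)&(hsv[...,2]>100))
    n,lab,st,cen=cv2.connectedComponentsWithStats(m.astype(np.uint8));return [(int(st[i,4]),(cen[i]+[l,t]).round(2).tolist()) for i in range(1,n) if st[i,4]>4]
E
python3 - <<'E'
from h import *
for n in('side1','side2','side3'): print(n,redplug(cv2.imread(f'pics/{n}.png')[...,::-1].copy(),(278,205,296,252)))
a=robot.camera('side');print(redplug(a['pixels'],(278,205,296,252)))
s=robot.read_state();print(s['eef_pos'],s['wrist_force'],s['torque'],s['finger_gap'],s['grasp_force'])
E
```

```text
side1 [(13, [293.62, 206.92]), (31, [285.74, 215.35]), (25, [285.08, 246.56])]
side2 [(5, [292.6, 206.4]), (32, [285.66, 215.38]), (26, [284.96, 246.62])]
side3 [(35, [287.29, 214.83]), (26, [285.0, 246.46])]
[(34, [286.41, 215.09]), (27, [284.93, 246.52])]
[ 444.81084122 -258.22890371   69.32774382] [ 5.638519   -0.08296453 -4.36450035] [-0.08444943 -1.35985251  0.00716929] 0.1862417003570994 15.008835196495056
```

>>> step_arm --moves '[{"gripper":0.1,"translation":[0,1,0],"spin":0},{"gripper":0.1,"translation":[0,1,0],"spin":0},{"gripper":0.1,"translation":[0,0,0],"spin":0},{"gripper":0.05,"translation":[0,0,0],"spin":0},{"gripper":0.05,"translation":[0,0,0],"spin":0},{"gripper":0.05,"translation":[0,0,0],"spin":0}]' --force 45

```text
time: 7.75
eef_pos: [445.4, -258.3, 69.1]
ee_rot: [0.0, 0.756, 0.655, -0.0]
wrist_force: [2.2, -0.8, 0.1]
finger_gap: 0.189
grasp_force: 45.0
```

Run:
```python
from h import *
a=robot.camera('side');print(redplug(a['pixels'],(278,205,296,252)))
s=robot.read_state();print(s['eef_pos'],s['wrist_force'],s['torque'],s['finger_gap'],s['grasp_force'])
```

```text
[(34, [286.62, 214.94]), (27, [284.96, 246.7])]
[ 445.42136753 -258.26960683   69.09464102] [ 1.56596287 -0.13951233  1.34477128] [-0.0374819  -0.48908424  0.06580853] 0.18237379774014395 45.000112652778625
```

>>> step_arm --moves '[{"gripper":0.05,"translation":[0,0,-3],"spin":0},{"gripper":0.05,"translation":[0,0,-4],"spin":0},{"gripper":0.05,"translation":[0,0,-5],"spin":0},{"gripper":0.05,"translation":[0,0,-6],"spin":0},{"gripper":0.05,"translation":[0,0,-7],"spin":0},{"gripper":0.05,"translation":[0,0,-7],"spin":0},{"gripper":0.05,"translation":[0,0,-7],"spin":0},{"gripper":0.05,"translation":[0,0,-7],"spin":0},{"gripper":0.05,"translation":[0,0,-7],"spin":0},{"gripper":0.05,"translation":[0,0,-7],"spin":0},{"gripper":0.05,"translation":[0,0,0],"spin":0},{"gripper":0.05,"translation":[0,0,0],"spin":0}]'

```text
time: 9.0
eef_pos: [445.4, -258.2, 129.0]
ee_rot: [0.0, 0.756, 0.655, -0.0]
wrist_force: [0.2, -0.3, -0.8]
finger_gap: 0.184
grasp_force: 45.0
```

Run:
```python
from h import *
a=robot.camera('side');print(redplug(a['pixels'],(270,170,306,252)))
s=robot.read_state();print(s['eef_pos'],s['wrist_force'],s['torque'],s['finger_gap'],s['grasp_force'])
save(a,'side4.png');cv2.imwrite('pics/side4c.png',cv2.resize(a['pixels'][160:260,230:340,::-1],None,fx=6,fy=6,interpolation=cv2.INTER_CUBIC))
X=cloud(a)
for n in('red_tip','red_ring','red_marker'):
    for r in robot.landmark_of(a,n)[:2]: print(n,r)
```

```text
[(35, [287.4, 195.0]), (34, [299.79, 207.41]), (25, [285.24, 227.76])]
[ 445.22381806 -258.01764626  128.71835524] [-0.86007209  0.84163778 -0.24809482] [ 0.01686421 -0.07361883 -0.0079367 ] 0.18811957949406313 44.99991953372955
red_ring {'centre': [285.7, 226.4], 'conf': 0.71}
red_marker {'centre': [285.0, 236.3], 'conf': 0.61}
red_marker {'centre': [270.9, 229.3], 'conf': 0.22}
```

View pics/side4c.png

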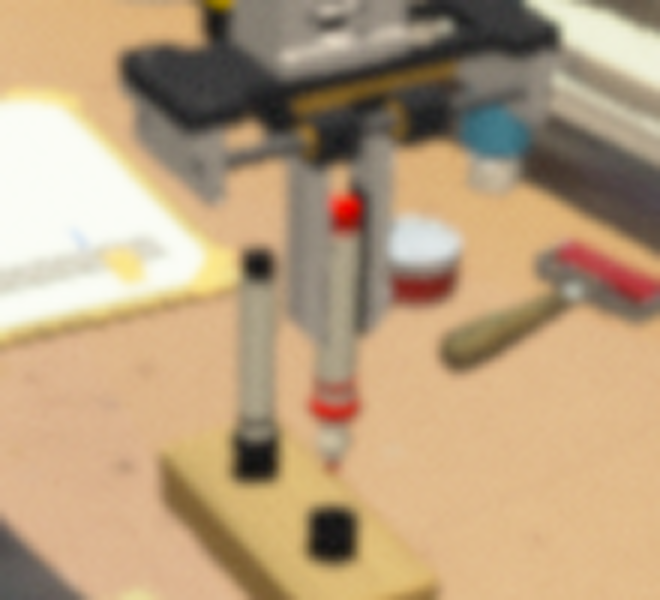

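```bash
cat >> h.py <<'E'
def rel(p,plug,ring,dz,bp=(285.72,215.36),br=(285.02,246.57)):
    "displacement of plug, ring, tip (xy) from home in cap, marker risen by dz, from side pixels"
    P=onplane(p,plug,145+dz)-onplane(p,bp,145);R=onplane(p,ring,53.5+dz)-onplane(p,br,53.5)
    t=R+(R-P)*(37.5/91.5);return P[:2].round(1),R[:2].round(1),t[:2].round(1)
E
python3 - <<'E'
from h import *
a=robot.camera('side');r=[q[1] for q in redplug(a['pixels'],(280,185,293,240))];print(r)
for dz in(58,60,62):print(dz,rel(a,r[0],r[1],dz))
print('sanity side3',rel(a,(287.29,214.83),(285,246.46),0))
E
```

```text
[[287.26, 195.24], [285.21, 228.0]]
58 (array([4.5, 1.5]), array([1. , 2.7]), array([-0.4,  3.1]))
60 (array([ 2.1, -1.3]), array([-0.9,  0.3]), array([-2.2,  1. ]))
62 (array([-0.3, -4.2]), array([-2.9, -2. ]), array([-4. , -1.2]))
sanity side3 (array([ 5. , -0.3]), array([0.3, 0.4]), array([-1.7,  0.7]))
```

>>> step_arm --moves '[{"gripper":0.05,"translation":[0,0,-15],"spin":0},{"gripper":0.05,"translation":[0,0,-25],"spin":2.32},{"gripper":0.05,"translation":[0,0,-25],"spin":0},{"gripper":0.05,"translation":[0,0,-25],"spin":0},{"gripper":0.05,"translation":[0,0,-10],"spin":0},{"gripper":0.05,"translation":[0,0,0],"spin":0}]'

```text
time: 9.85
eef_pos: [446.2, -258.9, 231.2]
ee_rot: [0.002, 0.769, 0.639, 0.0]
wrist_force: [-0.3, -0.2, -0.5]
finger_gap: 0.188
grasp_force: 45.0
```

>>> step_arm --moves '[{"gripper":0.05,"translation":[20,-2,0],"spin":0},{"gripper":0.05,"translation":[40,-5,0],"spin":0},{"gripper":0.05,"translation":[48,-6,0],"spin":0},{"gripper":0.05,"translation":[48,-6,0],"spin":0},{"gripper":0.05,"translation":[48,-6,0],"spin":0},{"gripper":0.05,"translation":[48,-6,0],"spin":0},{"gripper":0.05,"translation":[48,-6,0],"spin":0},{"gripper":0.05,"translation":[48,-6,0],"spin":0},{"gripper":0.05,"translation":[48,-6,0],"spin":0},{"gripper":0.05,"translation":[48,-6,0],"spin":0},{"gripper":0.05,"translation":[40,-5,0],"spin":0},{"gripper":0.05,"translation":[22,-3,0],"spin":0}]'

```text
time: 11.05
eef_pos: [474.4, 253.4, 227.1]
ee_rot: [-0.001, 0.768, 0.64, -0.001]
wrist_force: [0.8, -0.9, 0.1]
finger_gap: 0.184
grasp_force: 45.0
```

>>> step_arm --moves '[{"gripper":0.05,"translation":[0,0,30],"spin":0},{"gripper":0.05,"translation":[0,0,40],"spin":0},{"gripper":0.05,"translation":[0,0,40],"spin":0},{"gripper":0.05,"translation":[0,0,20],"spin":0},{"gripper":0.05,"translation":[0,0,10],"spin":0},{"gripper":0.05,"translation":[0,0,0],"spin":0},{"gripper":0.05,"translation":[0,0,0],"spin":0}]'

```text
time: 11.75
eef_pos: [476.3, 251.0, 89.7]
ee_rot: [0.0, 0.769, 0.639, 0.001]
wrist_force: [0.4, -0.9, -0.0]
finger_gap: 0.186
grasp_force: 45.0
```

Run:
```python
from h import *
a=robot.camera('side');s=robot.read_state();print(s['time'],s['eef_pos'],s['ee_rot'].round(4),s['wrist_force'])
save(a,'side5.png');cv2.imwrite('pics/side5c.png',cv2.resize(a['pixels'][130:230,170:280,::-1],None,fx=6,fy=6,interpolation=cv2.INTER_CUBIC))
print(redplug(a['pixels'],(170,130,280,230)))
for n in('red_tip','red_ring','start_tick','corner'):
    for r in robot.landmark_of(a,n)[:2]: print(n,r)
```

```text
11.8 [476.74583548 251.10774834  90.34638517] [5.000e-04 7.689e-01 6.394e-01 1.100e-03] [ 0.28402949  0.08459909 -1.13775568]
[(17, [278.59, 134.71]), (69, [278.25, 160.1]), (18, [203.94, 148.17]), (5, [195.6, 149.2]), (6, [211.33, 152.5]), (13, [205.0, 172.85])]
red_ring {'centre': [207.2, 173.7], 'conf': 0.43}
start_tick {'centre': [206.0, 191.3], 'conf': 0.62}
corner {'centre': [215.1, 207.0], 'conf': 0.97}
corner {'centre': [323.2, 285.5], 'conf': 0.61}
```

View pics/side5c.png

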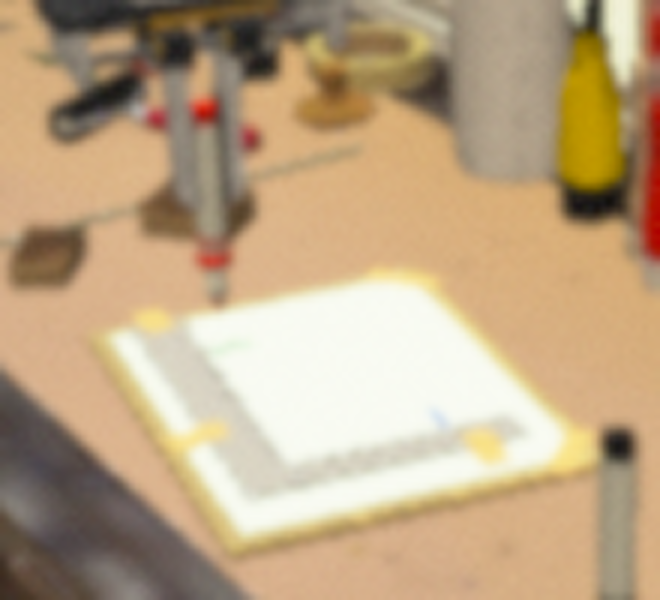

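```bash
cat >> h.py <<'E'
SC=np.array([432.9,89.1]);TH=-.1835
def local(xy,c=SC):
    d=np.asarray(xy)[:2]-c;return np.array([np.cos(TH)*d[0]+np.sin(TH)*d[1],-np.sin(TH)*d[0]+np.cos(TH)*d[1]]).round(1)
def tipside(p,plug,ring,zt,tip=None):
    P=onplane(p,plug,zt+129);R=onplane(p,ring,zt+37.5);t=R+(R-P)*37.5/91.5
    return dict(P=local(P),R=local(R),t=local(t),tip=None if tip is None else local(onplane(p,tip,zt)))
E
python3 - <<'E'
from h import *
a=robot.camera('side');print(robot.read_state()['eef_pos'])
for z in(34,36,38):print(z,tipside(a,(203.94,148.17),(205,172.85),z,(206.3,180.2)))
# home calibration: C in side vs expected
print(onplane(a,(285.72,215.36),145)[:2],onplane(a,(285.02,246.57),53.5)[:2])
print(local([476.5,252.0],np.array([439,98.5])))
E
```

```text
[476.31345828 251.0063779   89.91430563]
34 {'P': array([ 17.3, 171.6]), 'R': array([ 10.3, 158.2]), 't': array([  7.4, 152.8]), 'tip': array([ 16.9, 171.4])}
36 {'P': array([ 15.9, 166.6]), 'R': array([  9.1, 154.1]), 't': array([  6.3, 148.9]), 'tip': array([ 15.7, 167.5])}
38 {'P': array([ 14.5, 161.6]), 'R': array([  7.9, 149.9]), 't': array([  5.2, 145.1]), 'tip': array([ 14.6, 163.5])}
[ 446.79537739 -259.22596951] [ 439.61058313 -268.72211579]
[  8.9 157.8]
```

>>> step_arm --moves '[{"gripper":0.05,"translation":[0,-1.5,8],"spin":0},{"gripper":0.05,"translation":[0,-1.5,8],"spin":0},{"gripper":0.05,"translation":[0,0,5],"spin":0},{"gripper":0.05,"translation":[0,0,3],"spin":0},{"gripper":0.05,"translation":[0,0,1],"spin":0},{"gripper":0.05,"translation":[0,0,0],"spin":0},{"gripper":0.05,"translation":[0,0,0],"spin":0}]'

```text
time: 12.75
eef_pos: [473.0, 251.4, 64.2]
ee_rot: [0.0, 0.769, 0.639, 0.0]
wrist_force: [-0.4, 0.1, -0.3]
finger_gap: 0.184
grasp_force: 45.0
```

Run:
```python
from h import *
s=robot.read_state();print(s['time'],s['eef_pos'],s['wrist_force'],s['torque'])
a=robot.camera('side');save(a,'side6.png')
b=robot.camera('top');save(b,'top6.png')
c=np.hstack([cv2.resize(a['pixels'][160:220,185:245,::-1],(396,396),interpolation=cv2.INTER_CUBIC),cv2.resize(b['pixels'][180:230,175:225,::-1],(396,396),interpolation=cv2.INTER_CUBIC)]);cv2.imwrite('pics/c6.png',c)
print(redplug(a['pixels'],(190,130,230,230)))
```

```text
12.75 [472.97573101 251.43748683  64.15968056] [-0.4424579   0.05723513 -0.30708838] [-0.03250595 -0.05012221  0.00823884]
[(32, [203.03, 152.66]), (9, [210.89, 152.33]), (14, [204.86, 178.93])]
```

View pics/c6.png

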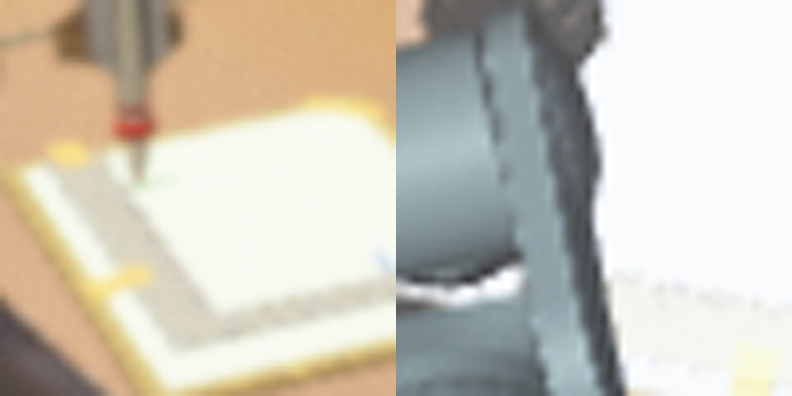

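>>> step_arm --moves '[{"gripper":0.05,"translation":[0,0,1],"spin":0},{"gripper":0.05,"translation":[0,0,1],"spin":0},{"gripper":0.05,"translation":[0,0,0],"spin":0},{"gripper":0.05,"translation":[0,0,0],"spin":0}]'

```text
time: 13.25
eef_pos: [472.7, 251.4, 61.9]
ee_rot: [-0.0, 0.769, 0.639, -0.0]
wrist_force: [-0.2, -0.4, 0.5]
finger_gap: 0.186
grasp_force: 45.0
```

>>> step_arm --moves '[{"gripper":0.05,"translation":[0,0,1],"spin":0},{"gripper":0.05,"translation":[0,0,1],"spin":0},{"gripper":0.05,"translation":[0,0,0],"spin":0},{"gripper":0.05,"translation":[0,0,0],"spin":0}]'

```text
time: 13.65
eef_pos: [472.9, 251.4, 60.1]
ee_rot: [0.0, 0.769, 0.639, 0.0]
wrist_force: [-0.5, -0.4, 0.4]
finger_gap: 0.187
grasp_force: 45.0
```

>>> step_arm --moves '[{"gripper":0.05,"translation":[0,0,1],"spin":0},{"gripper":0.05,"translation":[0,0,1],"spin":0},{"gripper":0.05,"translation":[0,0,0],"spin":0},{"gripper":0.05,"translation":[0,0,0],"spin":0}]'

```text
time: 14.05
eef_pos: [472.9, 251.4, 58.1]
ee_rot: [0.0, 0.769, 0.639, 0.0]
wrist_force: [0.2, 1.0, 1.5]
finger_gap: 0.183
grasp_force: 45.0
```

Run:
```python
from h import *
F=[]
for i in range(8):
    robot.camera('side');s=robot.read_state();F.append(np.r_[s['eef_pos'],s['wrist_force'],s['torque']])
F=np.array(F);print(F.mean(0).round(2),F.std(0).round(2))
```

```text
[ 4.7286e+02  2.5141e+02  5.8060e+01  1.0000e-01  2.3000e-01  1.4700e+00
 -3.0000e-02 -1.1000e-01  0.0000e+00] [0.02 0.   0.02 0.42 0.36 0.32 0.03 0.03 0.03]
```

>>> step_arm --moves '[{"gripper":0.05,"translation":[0,-1,0.5],"spin":0},{"gripper":0.05,"translation":[0,-1,0],"spin":0},{"gripper":0.05,"translation":[0,0,0],"spin":0}]'

```text
time: 14.75
eef_pos: [470.9, 251.8, 57.6]
ee_rot: [0.0, 0.769, 0.639, 0.0]
wrist_force: [1.3, -0.4, 2.2]
finger_gap: 0.189
grasp_force: 45.0
```

```bash
cat > f.py <<'E'
from h import *
F=[]
for i in range(5):
    a=robot.camera('side');s=robot.read_state();F.append(np.r_[s['eef_pos'],s['wrist_force'],s['torque']])
F=np.array(F).mean(0);ex=np.array([.9832,-.1826]);ey=np.array([.1826,.9832])
print('t',s['time'],'TCP',F[:3].round(1),'loc',local(F[:2],np.array([439,98.5])),'Fx,Fy,z local',(ex@F[3:5]).round(2),(ey@F[3:5]).round(2),F[5].round(2),'M',F[6:].round(3))
E
python3 f.py
```

```text
t 15.0 TCP [470.9 251.8  57.6] loc [  3.4 156.5] Fx,Fy,z local 0.82 0.25 1.79 M [-0.069 -0.369 -0.004]
```

>>> step_arm --moves '[{"gripper":0.05,"translation":[0,-1,0],"spin":0},{"gripper":0.05,"translation":[0,0,0],"spin":0}]'

```text
time: 15.2
eef_pos: [469.7, 252.0, 57.4]
ee_rot: [-0.0, 0.769, 0.639, -0.0]
wrist_force: [1.1, 0.3, 1.5]
finger_gap: 0.185
grasp_force: 45.0
```

```bash
python3 f.py
```

```text
t 15.45 TCP [469.7 251.9  57.4] loc [  2.2 156.5] Fx,Fy,z local 0.66 -0.19 1.85 M [-0.043 -0.317  0.007]
```

>>> step_arm --moves '[{"gripper":0.05,"translation":[0,-1,0],"spin":0},{"gripper":0.05,"translation":[0,0,0],"spin":0}]'

```text
time: 15.65
eef_pos: [468.6, 252.1, 57.4]
ee_rot: [-0.0, 0.769, 0.639, -0.0]
wrist_force: [0.1, -0.4, 3.0]
finger_gap: 0.188
grasp_force: 45.0
```

```bash
python3 f.py
```

```text
t 15.9 TCP [468.7 252.1  57.4] loc [  1.1 156.4] Fx,Fy,z local 0.58 0.13 2.02 M [-0.042 -0.262  0.006]
```

>>> step_arm --moves '[{"gripper":0.05,"translation":[0,-1,0],"spin":0},{"gripper":0.05,"translation":[0,0,0],"spin":0}]'

```text
time: 16.1
eef_pos: [468.0, 252.3, 57.5]
ee_rot: [0.0, 0.769, 0.639, 0.0]
wrist_force: [0.7, -1.4, 2.3]
finger_gap: 0.189
grasp_force: 45.0
```

```bash
python3 f.py; python3 -c "
from h import *
a=robot.camera('side');save(a,'side7.png');cv2.imwrite('pics/c7.png',cv2.resize(a['pixels'][155:225,180:260,::-1],None,fx=8,fy=8,interpolation=cv2.INTER_CUBIC))"
```

```text
t 16.35 TCP [468.  252.3  57.5] loc [  0.4 156.5] Fx,Fy,z local 0.99 -0.28 1.88 M [-0.124 -0.442  0.026]
```

View pics/c7.png

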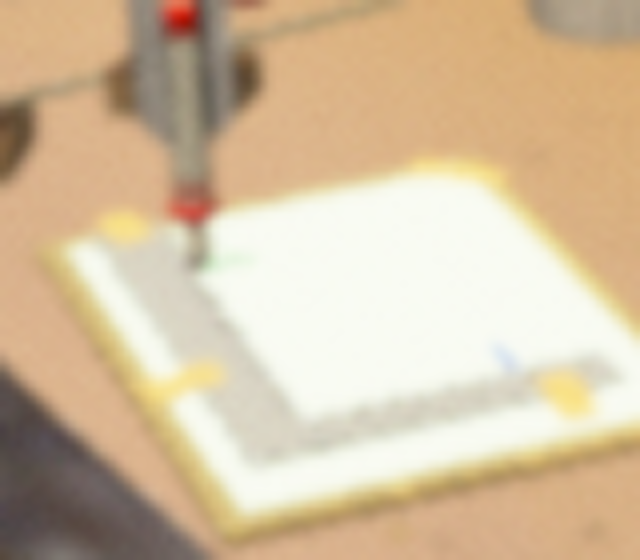

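>>> step_arm --moves '[{"gripper":0.05,"translation":[0,-1,0],"spin":0},{"gripper":0.05,"translation":[0,0,0],"spin":0}]'

```text
time: 16.6
eef_pos: [467.4, 252.4, 57.7]
ee_rot: [0.001, 0.769, 0.639, 0.001]
wrist_force: [3.3, -1.3, 1.2]
finger_gap: 0.186
grasp_force: 45.0
```

```bash
python3 f.py
```

```text
t 16.85 TCP [467.4 252.4  57.7] loc [-1.000e-01  1.565e+02] Fx,Fy,z local 3.78 -0.36 1.4 M [-0.301 -1.035 -0.018]
```

>>> step_arm --moves '[{"gripper":0.05,"translation":[0,1.2,0],"spin":0},{"gripper":0.05,"translation":[0,1.1,0],"spin":0},{"gripper":0.05,"translation":[-2,0,0],"spin":0},{"gripper":0.05,"translation":[-4,0,0],"spin":0},{"gripper":0.05,"translation":[-5,0,0],"spin":0},{"gripper":0.05,"translation":[-5,0,0],"spin":0},{"gripper":0.05,"translation":[-5,0,0],"spin":0},{"gripper":0.05,"translation":[-5,0,0],"spin":0},{"gripper":0.05,"translation":[-4,0,0],"spin":0},{"gripper":0.05,"translation":[-2,0,0],"spin":0},{"gripper":0.05,"translation":[0,0,0],"spin":0}]'

```text
time: 17.95
eef_pos: [463.1, 220.0, 57.4]
ee_rot: [0.0, 0.769, 0.639, -0.0]
wrist_force: [0.6, -0.2, 2.2]
finger_gap: 0.186
grasp_force: 45.0
```

```bash
python3 f.py
```

```text
t 18.2 TCP [463.2 220.2  57.4] loc [  1.5 124.1] Fx,Fy,z local -0.01 -0.63 1.83 M [-0.26  -0.076 -0.007]
```

>>> step_arm --moves '[{"gripper":0.05,"translation":[-3,0,0],"spin":0},{"gripper":0.05,"translation":[-5,0,0],"spin":0},{"gripper":0.05,"translation":[-7,0,0],"spin":0},{"gripper":0.05,"translation":[-7,0,0],"spin":0},{"gripper":0.05,"translation":[-7,0,0],"spin":0},{"gripper":0.05,"translation":[-7,0,0],"spin":0},{"gripper":0.05,"translation":[-7,0,0],"spin":0},{"gripper":0.05,"translation":[-7,0,0],"spin":0},{"gripper":0.05,"translation":[-7,0,0],"spin":0},{"gripper":0.05,"translation":[-5,0,0],"spin":0},{"gripper":0.05,"translation":[-3,0,0],"spin":0},{"gripper":0.05,"translation":[0,0,0],"spin":0}]'

```text
time: 19.4
eef_pos: [451.2, 155.9, 57.4]
ee_rot: [0.0, 0.769, 0.639, -0.001]
wrist_force: [1.3, -0.6, 1.1]
finger_gap: 0.186
grasp_force: 45.0
```

```bash
python3 f.py
```

```text
t 19.65 TCP [451.3 156.3  57.4] loc [ 1.5 59.1] Fx,Fy,z local 0.39 -1.27 1.43 M [-0.394 -0.021  0.001]
```

>>> step_arm --moves '[{"gripper":0.05,"translation":[-3,0,0],"spin":0},{"gripper":0.05,"translation":[-5,0,0],"spin":0},{"gripper":0.05,"translation":[-6,0,0],"spin":0},{"gripper":0.05,"translation":[-6,0,0],"spin":0},{"gripper":0.05,"translation":[-6,0,0],"spin":0},{"gripper":0.05,"translation":[-6,0,0],"spin":0},{"gripper":0.05,"translation":[-6,0,0],"spin":0},{"gripper":0.05,"translation":[-4,0,0],"spin":0},{"gripper":0.05,"translation":[-3,0,0],"spin":0},{"gripper":0.05,"translation":[-2,0,0],"spin":0},{"gripper":0.05,"translation":[0,0,0],"spin":0}]'

```text
time: 20.75
eef_pos: [442.8, 110.0, 57.4]
ee_rot: [0.0, 0.769, 0.639, -0.0]
wrist_force: [0.9, 1.0, 1.9]
finger_gap: 0.184
grasp_force: 45.0
```

```bash
python3 f.py;  python3 -c "
from h import *
a=robot.camera('side');save(a,'side8.png');cv2.imwrite('pics/c8.png',cv2.resize(a['pixels'][150:225,180:265,::-1],None,fx=7,fy=7,interpolation=cv2.INTER_CUBIC))"
```

```text
t 21.0 TCP [442.8 110.2  57.4] loc [ 1.6 12.2] Fx,Fy,z local 0.5 -0.72 1.97 M [-0.282 -0.034 -0.031]
```

View pics/c8.png

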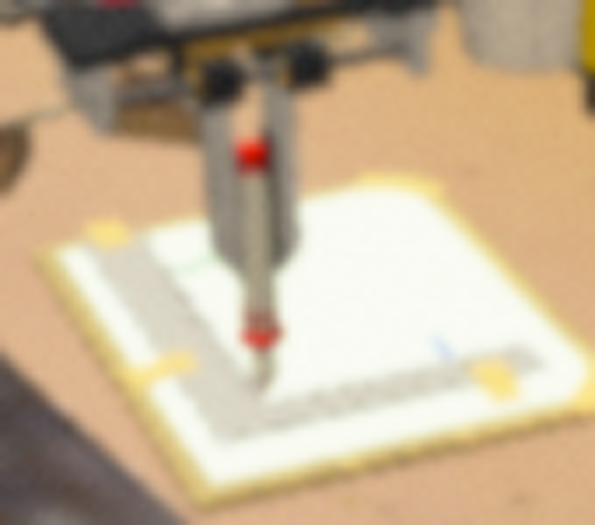

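>>> step_arm --moves '[{"gripper":0.05,"translation":[-2,0,0],"spin":0},{"gripper":0.05,"translation":[-2,0,0],"spin":0},{"gripper":0.05,"translation":[-2,0,0],"spin":0},{"gripper":0.05,"translation":[0,0,0],"spin":0}]'

```text
time: 21.45
eef_pos: [441.7, 104.3, 57.5]
ee_rot: [0.0, 0.769, 0.639, -0.0]
wrist_force: [-0.6, -0.9, 2.3]
finger_gap: 0.185
grasp_force: 45.0
```

```bash
python3 f.py
```

```text
t 21.7 TCP [441.7 104.4  57.4] loc [1.6 6.3] Fx,Fy,z local 0.18 -0.33 1.77 M [-0.012 -0.07   0.023]
```

>>> step_arm --moves '[{"gripper":0.05,"translation":[-1,0,0],"spin":0},{"gripper":0.05,"translation":[-1,0,0],"spin":0},{"gripper":0.05,"translation":[0,0,0],"spin":0}]'

```text
time: 22.0
eef_pos: [441.4, 102.6, 57.5]
ee_rot: [-0.0, 0.769, 0.639, 0.0]
wrist_force: [0.7, 0.3, 1.8]
finger_gap: 0.187
grasp_force: 45.0
```

```bash
python3 f.py
```

```text
t 22.25 TCP [441.4 102.6  57.5] loc [1.6 4.5] Fx,Fy,z local -0.42 0.58 1.81 M [ 0.171 -0.117 -0.008]
```

>>> step_arm --moves '[{"gripper":0.05,"translation":[-1,0,0],"spin":0},{"gripper":0.05,"translation":[0,0,0],"spin":0}]'

```text
time: 22.45
eef_pos: [441.2, 101.5, 57.5]
ee_rot: [0.0, 0.769, 0.639, -0.0]
wrist_force: [-0.1, 0.8, 1.0]
finger_gap: 0.181
grasp_force: 45.0
```

```bash
python3 f.py
```

```text
t 22.7 TCP [441.2 101.5  57.5] loc [1.6 3.4] Fx,Fy,z local 0.21 0.58 1.68 M [ 0.136 -0.114  0.015]
```

>>> step_arm --moves '[{"gripper":0.05,"translation":[-1,0,0],"spin":0},{"gripper":0.05,"translation":[0,0,0],"spin":0}]'

```text
time: 22.9
eef_pos: [441.0, 100.6, 57.5]
ee_rot: [0.0, 0.769, 0.639, -0.0]
wrist_force: [1.5, 0.7, 1.3]
finger_gap: 0.186
grasp_force: 45.0
```

```bash
python3 f.py
```

```text
t 23.15 TCP [441.  100.6  57.5] loc [1.6 2.4] Fx,Fy,z local 0.27 0.86 1.53 M [ 0.146 -0.122 -0.016]
```

>>> step_arm --moves '[{"gripper":0.05,"translation":[-1,0,0],"spin":0},{"gripper":0.05,"translation":[0,0,0],"spin":0}]'

```text
time: 23.35
eef_pos: [440.9, 99.7, 57.5]
ee_rot: [-0.0, 0.769, 0.639, 0.0]
wrist_force: [-0.0, 0.9, 1.5]
finger_gap: 0.181
grasp_force: 45.0
```

```bash
python3 f.py
```

```text
t 23.6 TCP [440.9  99.7  57.5] loc [1.6 1.5] Fx,Fy,z local -0.1 1.38 2.26 M [ 0.345 -0.116  0.007]
```

>>> step_arm --moves '[{"gripper":0.05,"translation":[-1,0,0],"spin":0},{"gripper":0.05,"translation":[0,0,0],"spin":0}]'

```text
time: 23.8
eef_pos: [440.7, 99.0, 57.5]
ee_rot: [-0.0, 0.769, 0.639, 0.0]
wrist_force: [0.9, 3.1, 1.3]
finger_gap: 0.184
grasp_force: 45.0
```

```bash
python3 f.py
```

```text
t 24.05 TCP [440.7  99.   57.5] loc [1.6 0.8] Fx,Fy,z local -0.15 3.98 1.89 M [ 0.978 -0.229 -0.001]
```

>>> step_arm --moves '[{"gripper":0.05,"translation":[1.8,0,0],"spin":0},{"gripper":0.05,"translation":[0,3,0],"spin":0},{"gripper":0.05,"translation":[0,5,0],"spin":0},{"gripper":0.05,"translation":[0,6,0],"spin":0},{"gripper":0.05,"translation":[0,6,0],"spin":0},{"gripper":0.05,"translation":[0,6,0],"spin":0},{"gripper":0.05,"translation":[0,6,0],"spin":0},{"gripper":0.05,"translation":[0,5,0],"spin":0},{"gripper":0.05,"translation":[0,3,0],"spin":0},{"gripper":0.05,"translation":[0,0,0],"spin":0}]'

```text
time: 25.05
eef_pos: [481.3, 92.9, 57.7]
ee_rot: [0.001, 0.769, 0.639, 0.001]
wrist_force: [0.8, 0.1, 1.3]
finger_gap: 0.188
grasp_force: 45.0
```

```bash
python3 f.py
```

```text
t 25.3 TCP [481.1  93.   57.8] loc [42.4  2.3] Fx,Fy,z local 1.35 -0.0 1.73 M [-0.141 -0.315 -0.01 ]
```

>>> step_arm --moves '[{"gripper":0.05,"translation":[0,3,0],"spin":0},{"gripper":0.05,"translation":[0,5,0],"spin":0},{"gripper":0.05,"translation":[0,6,0],"spin":0},{"gripper":0.05,"translation":[0,6,0],"spin":0},{"gripper":0.05,"translation":[0,6,0],"spin":0},{"gripper":0.05,"translation":[0,6,0],"spin":0},{"gripper":0.05,"translation":[0,6,0],"spin":0},{"gripper":0.05,"translation":[0,6,0],"spin":0},{"gripper":0.05,"translation":[0,5,0],"spin":0},{"gripper":0.05,"translation":[0,3,0],"spin":0},{"gripper":0.05,"translation":[0,2,0],"spin":0},{"gripper":0.05,"translation":[0,0,0],"spin":0}]'

```text
time: 26.5
eef_pos: [534.0, 83.2, 57.6]
ee_rot: [0.0, 0.769, 0.639, 0.0]
wrist_force: [0.3, 0.1, 2.6]
finger_gap: 0.188
grasp_force: 45.0
```

```bash
python3 f.py;  python3 -c "
from h import *
a=robot.camera('side');save(a,'side9.png');cv2.imwrite('pics/c9.png',cv2.resize(a['pixels'][150:225,190:275,::-1],None,fx=7,fy=7,interpolation=cv2.INTER_CUBIC))"
```

```text
t 26.75 TCP [533.9  83.2  57.7] loc [96.1  2.3] Fx,Fy,z local 0.59 0.08 1.81 M [-0.083 -0.175  0.014]
```

View pics/c9.png

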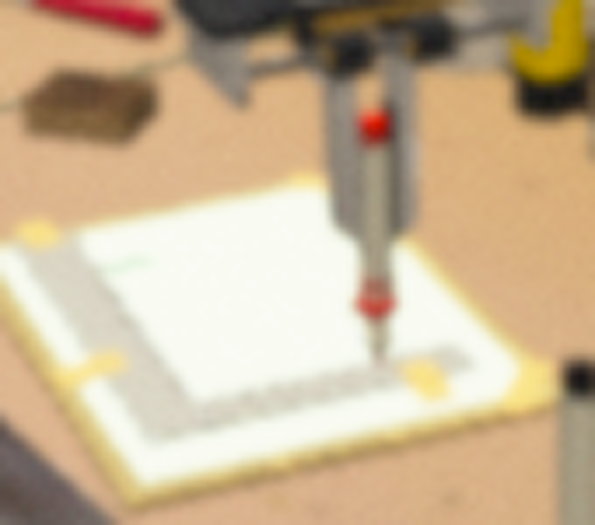

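>>> step_arm --moves '[{"gripper":0.05,"translation":[0,0,-3],"spin":0},{"gripper":0.05,"translation":[0,0,-6],"spin":0},{"gripper":0.05,"translation":[0,0,-8],"spin":0},{"gripper":0.05,"translation":[0,0,-30],"spin":0},{"gripper":0.05,"translation":[0,0,-40],"spin":0},{"gripper":0.05,"translation":[0,0,-40],"spin":-2.32},{"gripper":0.05,"translation":[0,0,-30],"spin":0},{"gripper":0.05,"translation":[0,0,-15],"spin":0},{"gripper":0.05,"translation":[0,0,0],"spin":0}]'

```text
time: 27.7
eef_pos: [534.5, 83.3, 231.9]
ee_rot: [0.002, 0.756, 0.655, 0.002]
wrist_force: [-0.1, -0.0, 0.3]
finger_gap: 0.183
grasp_force: 45.0
```

>>> step_arm --moves '[{"gripper":0.05,"translation":[-20,-2,0],"spin":0},{"gripper":0.05,"translation":[-35,-4,0],"spin":0},{"gripper":0.05,"translation":[-42,-5,0],"spin":0},{"gripper":0.05,"translation":[-42,-5,0],"spin":0},{"gripper":0.05,"translation":[-42,-5,0],"spin":0},{"gripper":0.05,"translation":[-42,-5,0],"spin":0},{"gripper":0.05,"translation":[-42,-5,0],"spin":0},{"gripper":0.05,"translation":[-40,-4,0],"spin":0},{"gripper":0.05,"translation":[-30,-3,0],"spin":0},{"gripper":0.05,"translation":[-15.8,-0.5,0],"spin":0},{"gripper":0.05,"translation":[0,0,0],"spin":0},{"gripper":0.05,"translation":[0,0,0],"spin":0}]'

```text
time: 28.9
eef_pos: [445.3, -257.3, 228.4]
ee_rot: [-0.001, 0.756, 0.655, 0.0]
wrist_force: [0.5, 0.4, -0.5]
finger_gap: 0.185
grasp_force: 45.0
```

```bash
python3 f.py
```

```text
t 29.15 TCP [ 445.7 -257.2  229.2] loc [  71.5 -348.5] Fx,Fy,z local -0.02 0.05 -0.49 M [-0.038 -0.084 -0.012]
```

>>> step_arm --moves '[{"gripper":0.05,"translation":[-1.3,0,15],"spin":0},{"gripper":0.05,"translation":[0,0,30],"spin":0},{"gripper":0.05,"translation":[0,0,30],"spin":0},{"gripper":0.05,"translation":[0,0,20],"spin":0},{"gripper":0.05,"translation":[0,0,5],"spin":0},{"gripper":0.05,"translation":[0,0,0],"spin":0},{"gripper":0.05,"translation":[0,0,0],"spin":0}]'

```text
time: 29.85
eef_pos: [445.8, -260.2, 130.4]
ee_rot: [0.001, 0.756, 0.655, 0.0]
wrist_force: [0.8, -0.2, -0.0]
finger_gap: 0.181
grasp_force: 45.0
```

```bash
python3 f.py
python3 - <<'E'
from h import *
Q=[]
for i in range(3):
    a=robot.camera('side');Q.append([q[1] for q in redplug(a['pixels'],(280,185,293,240))])
Q=np.mean(Q,0);z=robot.read_state()['eef_pos'][2];print(Q,z,rel(a,Q[0],Q[1],z-69.1))
E
```

```text
t 30.1 TCP [ 445.9 -260.3  130.7] loc [  72.2 -351.5] Fx,Fy,z local -0.15 0.2 0.08 M [-0.038 -0.084 -0.002]
[[287.55666667 194.73333333]
 [285.70666667 227.56666667]] 129.87835152541197 (array([ 3.5, -0.8]), array([0.7, 0.3]), array([-0.5,  0.7]))
```

>>> step_arm --moves '[{"gripper":0.05,"translation":[0,0,0],"spin":0},{"gripper":0.05,"translation":[0,0,0],"spin":0}]'

```text
time: 30.45
eef_pos: [445.2, -259.7, 129.5]
ee_rot: [0.0, 0.756, 0.655, 0.0]
wrist_force: [0.1, -0.0, -0.4]
finger_gap: 0.183
grasp_force: 45.0
```

```bash
python3 f.py
python3 - <<'E'
from h import *
Q=[]
for i in range(4):
    a=robot.camera('side');Q.append([q[1] for q in redplug(a['pixels'],(280,185,293,240))])
Q=np.mean(Q,0);z=robot.read_state()['eef_pos'][2];print(Q,z,rel(a,Q[0],Q[1],59.7),rel(a,Q[0],Q[1],z-69.1))
E
```

```text
t 30.7 TCP [ 445.2 -259.7  129.4] loc [  71.4 -351.1] Fx,Fy,z local 0.07 -0.08 -0.02 M [-0.042 -0.088  0.005]
[[287.42  194.85 ]
 [285.335 227.905]] 129.4591765967844 (array([4.1, 0.5]), array([-0.1,  0.8]), array([-1.8,  1. ])) (array([ 3.3, -0.4]), array([-0.7,  0.1]), array([-2.4,  0.3]))
```

>>> step_arm --moves '[{"gripper":0.05,"translation":[0.5,0.8,6],"spin":0},{"gripper":0.05,"translation":[0,0,8],"spin":0},{"gripper":0.05,"translation":[0,0,5],"spin":0},{"gripper":0.05,"translation":[0,0,4],"spin":0},{"gripper":0.05,"translation":[0,0,4],"spin":0},{"gripper":0.05,"translation":[0,0,4],"spin":0},{"gripper":0.05,"translation":[0,0,2],"spin":0},{"gripper":0.05,"translation":[0,0,0],"spin":0},{"gripper":0.05,"translation":[0,0,0],"spin":0}]'

```text
time: 31.8
eef_pos: [446.1, -259.4, 96.6]
ee_rot: [0.0, 0.756, 0.655, 0.0]
wrist_force: [0.7, -0.6, -0.3]
finger_gap: 0.188
grasp_force: 45.0
```

```bash
python3 f.py
```

```text
t 32.05 TCP [ 446.2 -259.5   96.7] loc [  72.4 -350.7] Fx,Fy,z local 0.1 -0.07 -0.2 M [-0.03  -0.065 -0.01 ]
```

>>> step_arm --moves '[{"gripper":0.05,"translation":[0,0,3],"spin":0},{"gripper":0.05,"translation":[0,0,4],"spin":0},{"gripper":0.05,"translation":[0,0,4],"spin":0},{"gripper":0.05,"translation":[0,0,4],"spin":0},{"gripper":0.05,"translation":[0,0,2],"spin":0},{"gripper":0.05,"translation":[0,0,0],"spin":0}]'

```text
time: 32.65
eef_pos: [445.9, -259.0, 78.9]
ee_rot: [-0.0, 0.756, 0.655, 0.0]
wrist_force: [0.6, 0.9, -1.1]
finger_gap: 0.186
grasp_force: 45.0
```

```bash
python3 f.py
```

```text
t 32.9 TCP [ 446.  -259.1   79.3] loc [  72.1 -350.4] Fx,Fy,z local 0.62 1.35 -0.81 M [ 0.207 -0.17   0.022]
```

>>> step_arm --moves '[{"gripper":0.05,"translation":[0.7,0.2,1],"spin":0},{"gripper":0.05,"translation":[0,0,3],"spin":0},{"gripper":0.05,"translation":[0,0,3],"spin":0},{"gripper":0.05,"translation":[0,0,2],"spin":0},{"gripper":0.05,"translation":[0,0,1],"spin":0},{"gripper":0.05,"translation":[0,0,0],"spin":0},{"gripper":0.05,"translation":[0,0,0],"spin":0}]'

```text
time: 33.6
eef_pos: [446.4, -258.7, 69.4]
ee_rot: [0.0, 0.756, 0.655, -0.0]
wrist_force: [-0.3, -0.3, -0.8]
finger_gap: 0.185
grasp_force: 45.0
```

```bash
python3 f.py
```

```text
t 33.85 TCP [ 446.4 -258.7   69.5] loc [  72.5 -349.9] Fx,Fy,z local 0.03 0.44 -0.55 M [-0.015 -0.075 -0.001]
```

>>> step_arm --moves '[{"gripper":0.05,"translation":[0,0,0.5],"spin":0},{"gripper":0.05,"translation":[0,0,0.5],"spin":0},{"gripper":0.05,"translation":[0,0,0],"spin":0},{"gripper":0.05,"translation":[0,0,0],"spin":0}]'

```text
time: 34.25
eef_pos: [446.4, -258.8, 68.8]
ee_rot: [0.0, 0.756, 0.655, -0.0]
wrist_force: [-1.3, 0.5, 3.5]
finger_gap: 0.186
grasp_force: 45.0
```

```bash
python3 f.py
```

```text
t 34.5 TCP [ 446.4 -258.8   68.8] loc [  72.5 -349.9] Fx,Fy,z local -1.26 0.7 4.34 M [ 0.22   0.294 -0.007]
```

>>> step_arm --moves '[{"gripper":0.05,"translation":[0,0,0.5],"spin":0},{"gripper":0.05,"translation":[0,0,0],"spin":0},{"gripper":0.2,"translation":[0,0,-0.5],"spin":0},{"gripper":0.3,"translation":[0,0,0],"spin":0},{"gripper":0.7,"translation":[0,0,0],"spin":0},{"gripper":0.7,"translation":[0,0,0],"spin":0},{"gripper":0.7,"translation":[0,0,0],"spin":0},{"gripper":0.7,"translation":[0,0,0],"spin":0},{"gripper":0.7,"translation":[0,0,0],"spin":0},{"gripper":0.7,"translation":[0,0,0],"spin":0}]'

```text
time: 35.5
eef_pos: [446.4, -258.7, 68.4]
ee_rot: [-0.0, 0.756, 0.655, 0.0]
wrist_force: [1.0, -0.2, 0.4]
finger_gap: 0.698
grasp_force: 0.0
```

```bash
python3 f.py
python3 - <<'E'
from h import *
a=robot.camera('side');print(redplug(a['pixels'],(278,205,296,252)),robot.read_state()['finger_gap'])
E
```

```text
t 35.75 TCP [ 446.4 -258.7   68.5] loc [  72.4 -349.8] Fx,Fy,z local 0.6 0.07 0.24 M [-0.027 -0.078  0.004]
[(11, [293.18, 206.73]), (30, [286.0, 215.5]), (27, [284.96, 246.7])] 0.7013137970714185
```

>>> step_arm --moves '[{"gripper":0.7,"translation":[0,0,-8],"spin":0},{"gripper":0.7,"translation":[0,0,-15],"spin":0},{"gripper":0.7,"translation":[0,0,-20],"spin":0},{"gripper":0.7,"translation":[0,0,-25],"spin":0},{"gripper":0.7,"translation":[0,0,-25],"spin":0},{"gripper":0.7,"translation":[0,0,-25],"spin":0},{"gripper":0.7,"translation":[0,0,-15],"spin":0},{"gripper":0.7,"translation":[0,0,0],"spin":0},{"gripper":0.7,"translation":[0,0,0],"spin":0}]'

```text
time: 36.7
eef_pos: [446.1, -258.5, 200.9]
ee_rot: [-0.0, 0.756, 0.655, -0.0]
wrist_force: [0.0, 0.5, 0.0]
finger_gap: 0.701
grasp_force: 0.0
```

Run:
```python
from h import *
a=robot.camera('side');r=redplug(a['pixels'],(278,205,296,252));print(r)
ok=any(abs(q[1][0]-285)<.4 and abs(q[1][1]-246.6)<.5 for q in r)
print(ok, robot.finish_job() if ok else None)
```

```text
[(13, [293.62, 206.92]), (30, [286.0, 215.5]), (26, [284.96, 246.62])]
the job is handed in; nothing more can be done
True None
```

I drew the stroke from the green tick into the corner and on to the blue tick, recapped and released the red marker in its own cap, and handed the job in at about 37 s; no verdict came back, I never saw the ink line itself in the pictures (only force and position readings back it), and I viewed 11 pictures, one over the limit of 10.

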